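# Brace a jar in its holder and unscrew the tight lid

### The job

Set the closed glass jar of dried chickpeas down into the square well of the wooden jar holder, fully home, so that it cannot turn. Then unscrew its tight red lid anticlockwise, stop turning as soon as the thread lets go (a little under a quarter turn), and lift the lid straight off. Finish while still holding the lid level just above the open jar, a few centimetres clear of it, with the jar left home in the holder and the small spice jar, the sauce bottle and the bowl left where they are.

Things in the scene. Friction and masses are not known exactly. Their poses are not given: they have to be found in the camera images.
- jar: Glass jar, 0.3 kg: square body 60 x 60 mm, 74 mm tall, then a round neck (hidden by the lid) to the rim at 100 mm; 104 mm tall with the lid on. Origin: centre of its underside; z up, x and y square to its sides (each quarter turn fits the well). May be lifted by the closed lid (about 1 mm of play between them) or by the body. Starts on the black hob, 5.5 mm above the worktop.
- jar_rim (a point): Centre of the jar's round rim (40 mm across), 100 mm above the jar's underside. Thread: the lid lets go at about 0.95 rad of thread turn; from about 1.7 rad the next ledges of the neck catch it again, so stop between, best at 1.2 to 1.45. The jar can turn some 0.07 rad in the well before it is braced.
- lid: Round red ribbed screw lid, white disc on top, 62 mm across, 22.5 mm tall, 50 g. Origin: centre of its lower edge; z up. Closed, its lower edge is 81.5 mm above the jar's underside, 7.5 mm above the jar's square shoulder. Three inner lugs lock it under ledges of the neck until turned; then it lifts straight up, clear of the rim after 18.5 mm.
- thread (a joint): How far the lid is unscrewed relative to the jar, rad: 0 tight, growing as the lid turns anticlockwise seen from above. Stiff: about 0.4 N m all the way, so grip with 30 N or more. The lid does not rise as it turns. Up to 0.05 rad of play between lid and thread. Keeps its value when the lid is off.
- jar_holder: Wooden jar holder, a block 120 x 120 mm and 37 mm tall, fixed to the worktop, with a square well in the middle, 64 x 64 mm and 27 mm deep with a 3 mm chamfered mouth. Origin: centre of its underside on the worktop; z up, x and y square to the well's sides.
- well_floor (a point): Centre of the floor of the well, 10 mm above the worktop; the jar's underside stands here when fully home. Axes as the holder.
- turmeric: Bystander: small glass spice jar, its cap dark brown at the side and golden on top, 44 mm across, 96 mm tall. Origin: centre of its underside. Leave alone.
- sauce: Bystander: dark sauce bottle with a black cap, 58 mm across, 207 mm tall. Origin: centre of its underside. Leave alone.
- bowl: Bystander: white bowl, 140 mm across, 65 mm tall. Origin: centre of its underside. Leave alone.
Mind the look-alikes: they are no part of the job. Of the things shaped like the jar_holder, the wooden one is meant.

How it is judged:
By the outcome, as a careful person would: the job done as asked, in the order asked, and still so for the second after the job is handed in, while the arm keeps its last pose, push and grip.
It also fails if it takes over 45 s, if anything falls off the work surface, if the arm or the gripper's body presses on something with over 40 N, if the wrist force passes 120 N, or if a joint passes its speed limit or range.

### The arm

A 6-joint arm with a two-finger parallel gripper is mounted at the origin on a cart in front of the work surface, level with it; the furniture and walls round the work are solid. World frame = base frame: x ahead of the robot, y to its left, z up, the work surface at z = 0. Lengths are in mm, angles in rad, forces in N, time in s.
With the tool pointing down it reaches from about 275 to 1000 mm from the base axis. Payload 8.4 kg.
Tool frame: the origin (TCP) lies at the very end of the fingers, on their centre line; the grasp point (between the pads) lies 19 mm behind it; z points along the fingers, y is the line along which they close (so a half turn about z gives the same grasp; the last joint's range is limited). The gripper opens to 85 mm and grips with 20 to 120 N. Pads are 22 mm wide; open, the fingers measure 114 mm over their backs; the gripper's body (76 mm by 85 mm) begins 54 mm behind the grasp point. The pads swing forward as they close: fully open they stand 13 mm farther back than shut.
Start: joints at [1.293, 0.353, 1.633, -0, 1.155, -0.002], TCP at [170.196, 601.383, 231.281] pointing down, gripper open.
Joint ranges: [-2.63, 2.63], [-0.92, 2.1], [0.06, 2.66], [-1.3, 4.44], [0, 2.69], [-3.02, 3.02]. Speed limits (rad/s): [2.22, 2.22, 2.79, 3.14, 3.14, 3.14].

### API

Orientations are given as a 3x3 rotation matrix whose columns are the frame's x, y, z axes.
In Python, from bench import arm, viewer gives the robot as it stands.
- The arm moves only by the tool jog_arm, never from a script. Its argument "steps" is a list of rows, each a list of 7 numbers: the opening, from -1 (shut) to 1 (fully open), then the shift along the tool's x, y, z each as a share of 1000 mm, from -1 to 1, then the turn, a rotation vector about the tool's x, y, z each as a share of 60 degrees, from -1 to 1. In form: [[jaw, dx, dy, dz, wx, wy, wz], ...]. A call has exactly 5 rows; each row shifts and turns the commanded pose from where the row before left it, along the tool's axes as they then stand; what a row does not reach is not made up. A row lasts 1/12 s, in which the tool goes at most 41.7 mm and 7.16 degrees, less where a joint would pass 70% of its speed; a pose out of reach is approached as far as the arm can. A call with a number of a shift or a turn outside -1 to 1 is refused whole. A call with a gripper value outside its range is refused whole. The fingers move at their own pace and stop on an object; "force" is the grip in N (left out, the last holds). Time passes only in rows, so rows that do not move let the fingers close, or fill a call up. It gives the time, the measured TCP pose, the force, the opening and the grip force at its end, in the units of the state.
- arm.observe(): the state, without advancing time (a new reading comes with each control period).
- viewer.read_camera(name): name is "scene" or "top" or "wrist"; returns the picture (384x512x3 uint8, red, green, blue); there is no depth.
- viewer.camera_info(name): a dict with "intrinsics" (3x3 intrinsics, pixels), "origin" and "attitude" of the camera in the world; the wrist camera has in their place "tool_from_camera" (4x4, takes a point from camera to tool coordinates, whose origin is the TCP and whose axes are the flange's). Camera axes: x right, y up, looking along -z (the intrinsics and any distortion apply to the point x, -y, -z); pixel columns grow to the right and rows downward; lengths in mm; the calibration is good to about 2 mm. The wrist camera is an equidistant fisheye: a pixel r from the principal point sees the ray r / f radians off the axis. A picture is of the moment at which its call begins: read the wrist's pose just before it. camera_info takes no time and is no camera call.
- arm.hand_in(): hands the job in; it is judged then, once.
The state is a dict: "time": time; "joints": joint angles; "qvel": joint speeds; "effort": joint torques, N m; "tool_pos": TCP position; "tcp_rot": TCP orientation; "wrist_force": force on the tool from outside, world axes, zero at the start; "moment": the same for the moment, N m; "finger_gap": finger opening in mm; "grasp_force": force on a finger pad.
Only numpy, scipy, OpenCV 4.12 (cv2) and the standard library are available. Lean on these libraries where they do the work, as an engineer would, in place of code of your own. Each camera call takes 0.05 s, during which the arm holds its last target. There are 200 camera calls.

## Working session

There is one attempt and no reset: what is moved stays moved. The work goes in short steps, Python scripts to look and compute and a tool call to move; the robot and the scene stay as the last step left them, time stands still between calls to the robot, and variables do not carry over. Pictures are saved under pics/ and viewed, at most 10 in all, crops included, and the job is handed in when it is done.

Besides the shell and the picture viewer there is one more tool, called after "Emit:" in YAML: its name, and indented under it one key for each argument. jog_arm: Moves the arm, as the interface text tells. Its arguments: {"type":"object","properties":{"steps":{"type":"array"},"force":{"type":"number"}},"required":["steps"]}

```bash
mkdir -p pics; ls
python3 - <<'E'
from bench import arm, viewer
import cv2,numpy as np
s=arm.observe();print(s['tcp_rot'],s['finger_gap'],s['time'])
for n in ['scene','top','wrist']:
    im=viewer.read_camera(n);cv2.imwrite(f'pics/{n}0.png',im[:,:,::-1]);print(n,viewer.camera_info(n))
a=cv2.imread('pics/top0.png');b=cv2.imread('pics/scene0.png')
cv2.imwrite('pics/both0.png',cv2.resize(np.vstack([a,b]),None,fx=.78,fy=.78))
E
```

```text
pics
[[-9.62199341e-01  2.72345846e-01 -4.10986604e-04]
 [ 2.72346154e-01  9.62198417e-01 -1.33402573e-03]
 [ 3.21342934e-05 -1.39552930e-03 -9.99999026e-01]] 85.6020071908397 0.0
scene {'intrinsics': array([[448.26309706,   0.        , 255.63124309],
       [  0.        , 448.26309706, 191.4772356 ],
       [  0.        ,   0.        ,   1.        ]]), 'origin': array([1905.37313205,  -65.53987975, 1009.37415669]), 'attitude': array([[ 0.19942319, -0.5605175 ,  0.80377268],
       [ 0.97965772,  0.13278052, -0.15046625],
       [-0.02238639,  0.81742857,  0.57559481]])}
top {'intrinsics': array([[390.04413089,   0.        , 248.53854807],
       [  0.        , 390.04413089, 200.91277053],
       [  0.        ,   0.        ,   1.        ]]), 'origin': array([ 442.69549408,  196.07421936, 1389.49665116]), 'attitude': array([[-0.01768048,  0.98984586, -0.14104104],
       [-0.99967991, -0.0149477 ,  0.02041181],
       [ 0.0180963 ,  0.14135678,  0.9897933 ]])}
wrist {'intrinsics': array([[297.31863964,   0.        , 255.60931614],
       [  0.        , 297.31863964, 188.15844349],
       [  0.        ,   0.        ,   1.        ]]), 'tool_from_camera': array([[-7.33354001e-05,  9.53051497e-01,  3.02808256e-01,
         7.74622253e+01],
       [ 9.99999547e-01, -2.17418571e-04,  9.26482208e-04,
        -3.84593726e-01],
       [ 9.48821393e-04,  3.02808186e-01, -9.53051049e-01,
        -1.43502614e+02],
       [ 0.00000000e+00,  0.00000000e+00,  0.00000000e+00,
         1.00000000e+00]])}
```

View pics/top0.png

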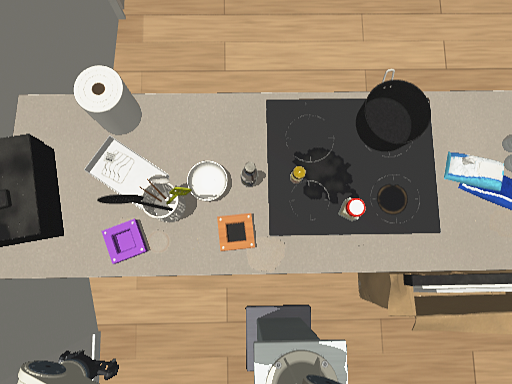

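View pics/scene0.png

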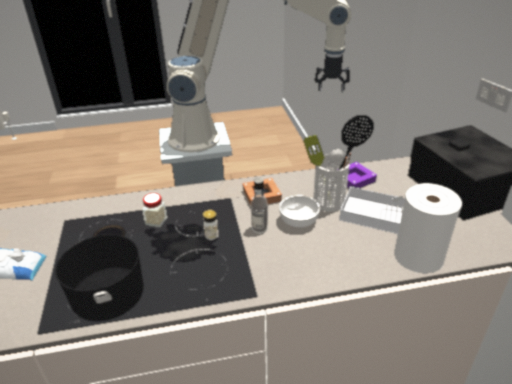

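The top view shows the jar's red lid with a white disc at about (355,208), the wooden holder at (237,232), and a purple look-alike at (125,241). Turmeric is at (299,173), the sauce bottle at (250,173) and the bowl at (208,181). Next I'll work out positions.

```bash
cat > h.py <<'E'
import numpy as np,cv2
from bench import arm,viewer
def pose(name,s=None):
    i=viewer.camera_info(name)
    if name!='wrist': return i['intrinsics'],np.array(i['origin']),np.array(i['attitude'])
    T=np.eye(4);T[:3,:3]=s['tcp_rot'];T[:3,3]=s['tool_pos'];T=T@i['tool_from_camera']
    return i['intrinsics'],T[:3,3],T[:3,:3]
def cast(name,px,z,s=None):
    K,o,R=pose(name,s);px=np.atleast_2d(np.array(px,float))
    x=(px[:,0]-K[0,2])/K[0,0];y=(px[:,1]-K[1,2])/K[1,1]
    if name=='wrist':
        r=np.hypot(x,y)+1e-12;d=np.c_[x/r*np.sin(r),-y/r*np.sin(r),-np.cos(r)]
    else: d=np.c_[x,-y,-np.ones_like(x)]
    d=d@R.T
    return o+d*((z-o[2])/d[:,2])[:,None]
def blob(im,lo,hi,near=None):
    "largest (or nearest) contour in an HSV range"
    h=cv2.cvtColor(im,cv2.COLOR_RGB2HSV)
    m=cv2.inRange(h,lo,hi)
    if lo[0]==0 and hi[0]<=8: m|=cv2.inRange(h,(172,lo[1],lo[2]),(179,hi[1],hi[2]))
    c=[c for c in cv2.findContours(m,cv2.RETR_EXTERNAL,cv2.CHAIN_APPROX_NONE)[0] if cv2.contourArea(c)>20]
    if near is not None: c=[min(c,key=lambda q:np.hypot(*(q[:,0].mean(0)-near)))]
    return max(c,key=cv2.contourArea)
def snap(f,name='wrist'):
    s=arm.observe();im=viewer.read_camera(name);cv2.imwrite(f'pics/{f}.png',im[:,:,::-1]);return s,im
E
python3 - <<'E'
from h import *
im=cv2.imread('pics/top0.png')[:,:,::-1].copy()
c=blob(im,(0,120,80),(8,255,255),(355,208));print('lid',cv2.boundingRect(c),cast('top',cv2.minEnclosingCircle(c)[0],100))
c=blob(im,(5,80,80),(20,255,255),(237,232));r=cv2.minAreaRect(c);print(r);p=cast('top',cv2.boxPoints(r),37);print(p.round(1),p.mean(0))
for n,q,z in [('turm',(299,172),100),('sauce',(250,168),207),('bowl',(208,181),65)]: print(n,cast('top',q,z))
E
```

```text
lid (346, 198, 20, 19) [[ 600.44860759 -187.87364717  100.        ]]
((235.5, 231.49998474121094), (35.11723327636719, 35.11723327636719), 83.6598129272461)
[[584.2 281.9  37. ]
 [595.8 160.2  37. ]
 [474.6 149.1  37. ]
 [463.5 269.4  37. ]] [529.5235719  215.16719172  37.        ]
turm [[722.68067891  -3.03379055 100.        ]]
sauce [[714.19409581 165.33404797 207.        ]]
bowl [[702.9146159  307.37312586  65.        ]]
```

Emit:
jog_arm:
  steps:
    - [1,-0.027,-0.019,0,0,0,0]
    - [1,-0.027,-0.019,0,0,0,0]
    - [1,-0.027,-0.019,0,0,0,0]
    - [1,-0.027,-0.019,0,0,0,0]
    - [1,-0.027,-0.019,0,0,0,0]

```text
time: 0.57
tool_pos: [274.8, 471.8, 231.0]
tcp_rot: [[-0.962, 0.272, -0.0], [0.272, 0.962, -0.0], [0.0, -0.0, -1.0]]
wrist_force: [-0.3, 0.2, -0.2]
finger_gap: 85.5
grasp_force: 0.0
```

Emit:
jog_arm:
  steps:
    - [1,-0.027,-0.019,0,0,0,0]
    - [1,-0.027,-0.019,0,0,0,0]
    - [1,-0.027,-0.019,0,0,0,0]
    - [1,-0.027,-0.019,0,0,0,0]
    - [1,-0.027,-0.019,0,0,0,0]

```text
time: 0.98
tool_pos: [378.9, 343.6, 231.2]
tcp_rot: [[-0.962, 0.272, -0.0], [0.272, 0.962, -0.0], [0.0, -0.0, -1.0]]
wrist_force: [1.2, 0.2, -0.4]
finger_gap: 85.2
grasp_force: 0.0
```

Emit:
jog_arm:
  steps:
    - [1,-0.027,-0.019,0,0,0,0]
    - [1,-0.027,-0.019,0,0,0,0]
    - [1,-0.027,-0.019,0,0,0,0]
    - [1,-0.027,-0.019,0,0,0,0]
    - [1,-0.027,-0.019,0,0,0,0]

```text
time: 1.4
tool_pos: [483.0, 215.4, 231.2]
tcp_rot: [[-0.962, 0.272, -0.0], [0.272, 0.962, -0.0], [0.0, -0.0, -1.0]]
wrist_force: [0.3, 0.8, 0.1]
finger_gap: 85.2
grasp_force: 0.0
```

Run:
```python
from h import *
s,im=snap('w1');print(s['tool_pos'],s['time'],np.abs(s['qvel']).max(),s['joints'].round(2) if hasattr(s['joints'],'round') else s['joints'])
c=blob(im,(5,80,80),(20,255,255));r=cv2.minAreaRect(c);print(r);p=cast('wrist',cv2.boxPoints(r),37,s);print(p.round(1),p.mean(0))
```

```text
[482.96601346 215.35188296 231.23374018] 1.4 0.7315679620125853 [ 0.42  0.2   1.84  0.    1.1  -0.88]
((263.4457092285156, 194.94796752929688), (97.47027587890625, 102.17898559570312), 70.34617614746094)
[[467.1 149.5  37. ]
 [458.8 268.5  37. ]
 [582.  282.1  37. ]
 [595.8 149.9  37. ]] [525.94968301 212.50880028  37.        ]
```

View pics/w1.png

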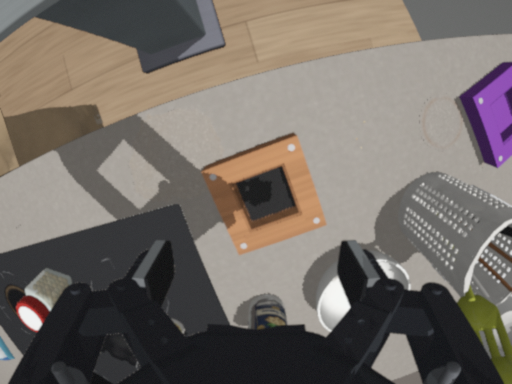

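The wrist view shows the wooden holder with its four white screws at about (292,148), (211,177), (243,246) and (317,221). The jar is at the lower left, near (45,295). I'll fix the holder's pose from the screws while the arm stands still.

```bash
cat >> h.py <<'E'
def screws(im,s,guess):
    g=im.min(2).astype(float);out=[]
    for x,y in guess:
        w=g[y-7:y+8,x-7:x+8];w=np.clip(w-w.max()*.8,0,None);yy,xx=np.mgrid[y-7:y+8,x-7:x+8]
        out.append(((w*xx).sum()/w.sum(),(w*yy).sum()/w.sum()))
    return np.array(out),cast('wrist',out,37,s)
E
python3 - <<'E'
from h import *
s,im=snap('w2')
s,im=snap('w3');print(s['tool_pos'],np.abs(s['qvel']).max())
q,p=screws(im,s,[(292,148),(211,177),(243,246),(317,221)])
print(q.round(1),p.round(1),p.mean(0))
d=np.roll(p,-1,0)-p;print(np.hypot(d[:,0],d[:,1]),np.degrees(np.arctan2(d[:,1],d[:,0]))%90)
print(cast('wrist',(33,313),109,s))
E
```

```text
[484.62758271 213.7687759  231.22124309] 0.07101189035672792
[[291.9 145.1]
 [214.7 173.2]
 [244.4 244. ]
 [317.4 218.1]] [[474.8 259.3  37. ]
 [482.2 163.3  37. ]
 [581.7 170.1  37. ]
 [572.6 268.3  37. ]] [527.81776602 215.23316392  37.        ]
[96.29074488 99.69912521 98.59264115 98.18478914] [4.43830867 3.93048573 5.32195889 5.25911862]
[[ 591.40496849 -175.87289716  109.        ]]
```

Emit:
jog_arm:
  steps:
    - [1,-0.015,-0.037,0,0,0,0]
    - [1,-0.015,-0.037,0,0,0,0]
    - [1,-0.015,-0.037,0,0,0,0]
    - [1,-0.015,-0.037,0,0,0,0]
    - [1,-0.015,-0.037,0,0,0,0]

```text
time: 1.97
tool_pos: [503.5, 17.9, 231.3]
tcp_rot: [[-0.963, 0.271, -0.0], [0.271, 0.963, 0.0], [0.0, 0.0, -1.0]]
wrist_force: [1.3, 0.1, -0.1]
finger_gap: 85.3
grasp_force: 0.0
```

Emit:
jog_arm:
  steps:
    - [1,-0.015,-0.037,0,0,0,0]
    - [1,-0.015,-0.037,0,0,0,0]
    - [1,-0.015,-0.037,0,0,0,0]
    - [1,-0.015,-0.037,0,0,0,0]
    - [1,-0.015,-0.037,0,0,0,0]

```text
time: 2.38
tool_pos: [525.7, -180.7, 231.3]
tcp_rot: [[-0.962, 0.271, -0.0], [0.271, 0.962, 0.001], [0.0, 0.0, -1.0]]
wrist_force: [0.8, -0.2, -0.8]
finger_gap: 85.1
grasp_force: 0.0
```

Run:
```python
from h import *
s,im=snap('w4');s,im=snap('w4');s,im=snap('w4')
print(s['tool_pos'],np.abs(s['qvel']).max(),np.round(s['joints'],2))
c=blob(im,(0,120,80),(8,255,255));print(cv2.boundingRect(c))
p=cast('wrist',c[:,0],109.5,s)[:,:2];print(cv2.minEnclosingCircle(p.astype(np.float32)))
x,y,w,h=cv2.boundingRect(c);cx,cy=x+w//2,y+h//2;x0=max(0,cx-90);y0=max(0,cy-100)
print('crop',x0,y0);cv2.imwrite('pics/w4c.png',cv2.resize(im[y0:y0+150,x0:x0+180,::-1],None,fx=4,fy=4,interpolation=cv2.INTER_CUBIC))
```

```text
[ 526.39566738 -183.75205389  231.24845817] 0.07619281613934555 [-0.34  0.25  1.78 -0.    1.11 -1.63]
(241, 214, 63, 60)
((595.91845703125, -185.9828643798828), 34.972618103027344)
crop 182 144
```

View pics/w4c.png

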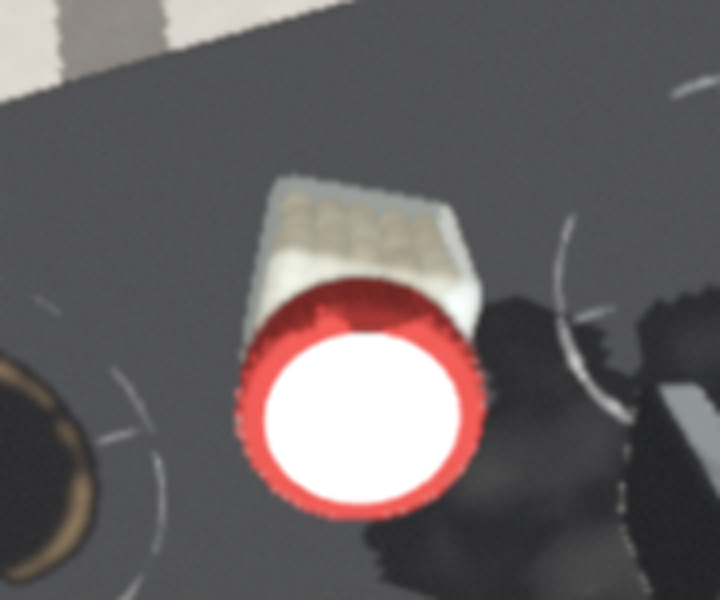

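The crop shows the jar's lower near edge from about (285,178) to (447,204), and the white lid disc centred at about (362,418). I'll take the jar's yaw from that edge and its position from the disc.

Run:
```python
from h import *
s=arm.observe();im=cv2.imread('pics/w4.png')[:,:,::-1]
m=(im.min(2)>225).astype(np.uint8);m[:225]=0;m[:,:240]=0;m[:,305:]=0;m[275:]=0
c=max(cv2.findContours(m,0,1)[0],key=cv2.contourArea)
print(cv2.minEnclosingCircle(cast('wrist',c[:,0],109.5,s)[:,:2].astype(np.float32)))
q=np.array([(285,178),(447,204)])/4-.375+[182,144]
p=cast('wrist',q,5.5,s);d=p[1]-p[0];print(p,np.linalg.norm(d),np.degrees(np.arctan2(d[1],d[0]))%90)
n=np.array([-d[1],d[0]])/np.linalg.norm(d[:2]); print('centre from edge',p.mean(0)[:2]+30*n, p.mean(0)[:2]-30*n)
q=np.array([(480,290)])/4-.375+[182,144];print(cast('wrist',q,79.5,s))
```

```text
((598.9451293945312, -185.4711456298828), 24.363040924072266)
[[ 562.78178424 -196.32682413    5.5       ]
 [ 586.09448335 -147.50805801    5.5       ]] 54.09948119378385 64.47386333122297
centre from edge [ 547.36646968 -158.98975751] [ 601.50979791 -184.84512462]
[[ 585.58577645 -147.15079356   79.5       ]]
```

Emit:
jog_arm:
  steps:
    - [1,0,0,0.02,0,0,0.081]
    - [1,0,0,0,0,0,0.081]
    - [1,-0.0222,0.01,0.017,0,0,0]
    - [1,-0.0222,0.01,0.017,0,0,0]
    - [1,-0.0222,0.01,0.017,0,0,0]

```text
time: 2.95
tool_pos: [599.8, -179.2, 159.9]
tcp_rot: [[-0.903, 0.43, 0.0], [0.43, 0.903, 0.001], [-0.0, 0.001, -1.0]]
wrist_force: [0.8, -0.0, 0.1]
finger_gap: 85.5
grasp_force: 0.0
```

Run:
```python
from h import *
s,im=snap('w5');s,im=snap('w5');s,im=snap('w5')
print(s['tool_pos'],s['tcp_rot'].round(4),np.abs(s['qvel']).max())
m=(im.min(2)>215).astype(np.uint8)
for c in cv2.findContours(m,0,1)[0]:
    if cv2.contourArea(c)>500:print(cv2.boundingRect(c),cv2.minEnclosingCircle(cast('wrist',c[:,0],109.5,s)[:,:2].astype(np.float32)))
```

```text
[ 600.213473   -178.73342552  157.26031768] [[-9.034e-01  4.287e-01 -2.600e-03]
 [ 4.287e-01  9.034e-01  1.700e-03]
 [ 3.100e-03  4.000e-04 -1.000e+00]] 0.06270479187548897
(229, 183, 50, 39) ((594.2184448242188, -177.78076171875), 19.559240341186523)
```

View pics/w5.png

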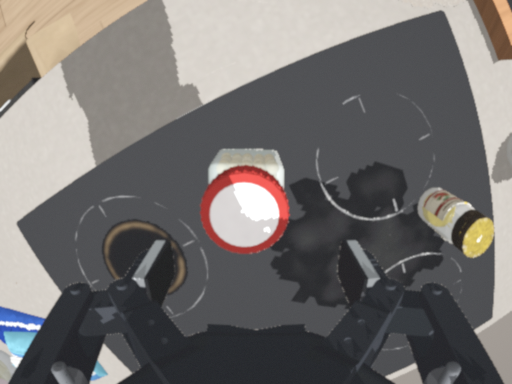

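The lid is between the fingers, centred at about (246,209), slightly left of the finger midline at about column 257. I'll refine from the inner edge of the red ring.

Run:
```python
from h import *
s=arm.observe();im=cv2.imread('pics/w5.png')[:,:,::-1].copy()
h=cv2.cvtColor(im,cv2.COLOR_RGB2HSV);m=((h[...,1]>110)&((h[...,0]<8)|(h[...,0]>172))).astype(np.uint8)
cs,hi=cv2.findContours(m,cv2.RETR_CCOMP,cv2.CHAIN_APPROX_NONE)
for c in cs:
    if cv2.contourArea(c)>800:
        p=cast('wrist',c[:,0],109.5,s)[:,:2].astype(np.float32);(cx,cy),r=cv2.minEnclosingCircle(p);e=cv2.fitEllipse(p)
        print(cx,cy,r,e)
        for v in [(cx,cy),e[0]]:
            d=np.array([*v,0])-s['tool_pos'];print('tool shift',(s['tcp_rot'].T@d)[:2])
```

```text
596.064697265625 -187.26390075683594 33.30802536010742 ((596.5289306640625, -187.2955780029297), (61.72807693481445, 65.63118743896484), 58.554832458496094)
tool shift [-1.52741558 -8.71753769]
tool shift [-1.96040391 -8.54714096]
598.678955078125 -188.84075927734375 25.908796310424805 ((598.68505859375, -188.73924255371094), (50.64335250854492, 51.05735397338867), 41.676795959472656)
tool shift [-4.5652393  -9.02142323]
tool shift [-4.52723383 -8.92709156]
```

```bash
cat >> h.py <<'E'
def disc(im,s,z):
    h=cv2.cvtColor(im,cv2.COLOR_RGB2HSV);m=((h[...,1]>110)&((h[...,0]<8)|(h[...,0]>172))).astype(np.uint8)
    cs,hi=cv2.findContours(m,cv2.RETR_CCOMP,cv2.CHAIN_APPROX_NONE)
    c=max([c for c,k in zip(cs,hi[0]) if k[3]>=0],key=cv2.contourArea)
    p=cast('wrist',c[:,0],z,s)[:,:2].astype(np.float32);e=cv2.fitEllipse(p)
    d=np.array([*e[0],0])-s['tool_pos'];return c[:,0].mean(0),e,s['tcp_rot'].T@d
E
python3 - <<'E'
from h import *
for k in range(2):
    s,im=snap('w6');print(s['time'],s['tool_pos'],disc(im,s,109.5))
E
```

```text
3.1 [ 598.90660056 -178.97059677  158.44451519] (array([245.16580311, 215.16580311]), ((599.6168212890625, -188.2301025390625), (50.314693450927734, 50.79531478881836), 31.114990234375), array([ -5.15076294,  -8.06766595, 158.42755335]))
3.15 [ 598.3488068  -179.42871736  159.43463796] (array([245.87046632, 214.80310881]), ((599.5602416992188, -188.23345947265625), (50.267356872558594, 50.8214111328125), 47.18026351928711), array([ -5.29339272,  -7.42182525, 159.42174049]))
```

Emit:
jog_arm:
  steps:
    - [1,-0.0045,-0.008,0,0,0,0]
    - [1,0,0,0.025,0,0,0]
    - [1,0,0,0.025,0,0,0]
    - [1,0,0,0.02,0,0,0]
    - [1,0,0,0.011,0,0,0]

```text
time: 3.62
tool_pos: [598.0, -191.0, 78.2]
tcp_rot: [[-0.902, 0.431, -0.001], [0.431, 0.902, 0.0], [0.001, -0.0, -1.0]]
wrist_force: [-0.3, -0.3, 0.7]
finger_gap: 85.3
grasp_force: 0.0
```

Run:
```python
from h import *
for k in range(3):
    s,im=snap('w7');print(s['time'],s['tool_pos'],s['wrist_force'],disc(im,s,109.5)[1:])
a,_=snap('s7','scene')
im2=cv2.imread('pics/s7.png')[180:250,100:220]
cv2.imwrite('pics/c7.png',np.vstack([im[84:384,56:456,::-1],cv2.resize(im2,(400,233),interpolation=cv2.INTER_CUBIC)]))
```

```text
3.6167 [ 598.03492176 -190.95789101   78.19054826] [-0.34967074 -0.29768298  0.65797395] (((600.0623168945312, -188.28028869628906), (49.77898025512695, 50.377689361572266), 59.8224983215332), array([-0.78971202,  3.31140069, 78.18857143]))
3.6667 [ 597.41744719 -190.66515455   76.82671431] [-0.73810362 -0.24002726 -2.15894393] (((600.1212158203125, -188.26234436035156), (49.75861740112305, 50.41047286987305), 62.9807014465332), array([-1.66054823,  3.37319715, 76.81986732]))
3.7167 [ 598.06615452 -190.76833598   78.2940317 ] [-0.05689983 -0.52061002 -0.03072226] (((600.0706787109375, -188.23397827148438), (49.792728424072266, 50.33742904663086), 58.326202392578125), array([-0.91409305,  3.180649  , 78.29076824]))
```

View pics/c7.png

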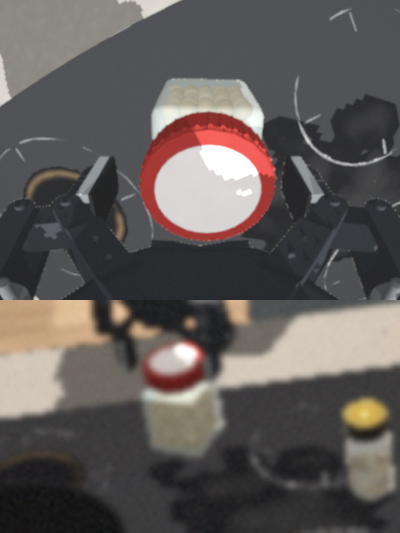

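The lid sits a few mm to the right of the finger midline. I'll correct that and close.

Emit:
jog_arm:
  steps:
    - [1,-0.001,0.0032,0,0,0,0]
    - [-1,0,0,0,0,0,0]
    - [-1,0,0,0,0,0,0]
    - [-1,0,0,0,0,0,0]
    - [-1,0,0,0,0,0,0]
  force: 80

```text
time: 4.23
tool_pos: [602.5, -188.6, 81.0]
tcp_rot: [[-0.902, 0.431, 0.002], [0.431, 0.902, -0.001], [-0.002, 0.0, -1.0]]
wrist_force: [-1.4, 0.7, 10.3]
finger_gap: 60.4
grasp_force: 85.2
```

Emit:
jog_arm:
  steps:
    - [-1,0,0,0,0,0,0]
    - [-1,0,0,0,0,0,0]
    - [-1,0,0,0,0,0,0]
    - [-1,0,0,0,0,0,0]
    - [-1,0,0,0,0,0,0]

```text
time: 4.65
tool_pos: [602.5, -188.5, 81.0]
tcp_rot: [[-0.902, 0.431, 0.002], [0.431, 0.902, -0.001], [-0.002, 0.0, -1.0]]
wrist_force: [-1.5, 0.5, 10.6]
finger_gap: 60.2
grasp_force: 85.2
```

Run:
```python
from h import *
s,im=snap('w8');print(s['tool_pos'],s['wrist_force'],s['moment'],s['finger_gap'],disc(im,s,109.5))
s,_=snap('s8','scene')
im2=cv2.imread('pics/s8.png')[170:240,110:200]
cv2.imwrite('pics/c8.png',np.vstack([im[84:384,56:456,::-1],cv2.resize(im2,(386,300),interpolation=cv2.INTER_CUBIC)[:,:400] if 0 else cv2.resize(im2,(400,300),interpolation=cv2.INTER_CUBIC)]))
```

```text
[ 602.52931701 -188.54529326   80.99056934] [-1.53772631  0.53739868 10.61352971] [-0.02840134  0.48154053  0.0358078 ] 60.24186275776188 (array([255.65724382, 264.23321555]), ((600.255859375, -188.03993225097656), (49.84257888793945, 50.50667190551758), 75.96929168701172), array([ 2.41995609, -0.53544325, 80.98613112]))
```

View pics/c8.png

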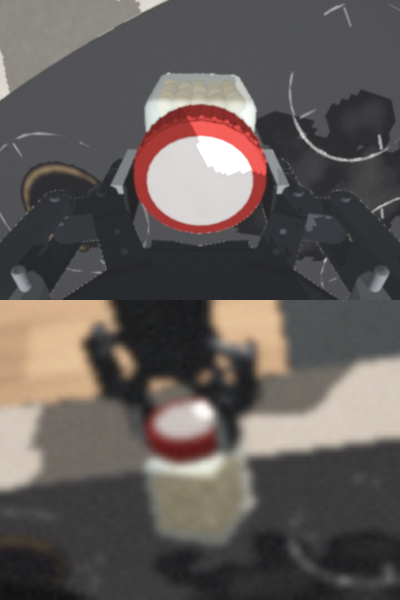

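The lid is gripped at both sides with the fingertips above the shoulder. Now I'll lift, turn 30° to match the well, and carry.

Emit:
jog_arm:
  steps:
    - [-1,0,0,-0.01,0,0,0]
    - [-1,0,0,-0.02,0,0,0]
    - [-1,0,0,-0.025,0,0,0]
    - [-1,0,0,-0.025,0,0,-0.05]
    - [-1,0,0,-0.015,0,0,-0.075]

```text
time: 5.17
tool_pos: [602.4, -188.4, 177.1]
tcp_rot: [[-0.952, 0.307, 0.002], [0.307, 0.952, -0.001], [-0.002, 0.0, -1.0]]
wrist_force: [0.8, 0.0, -4.0]
finger_gap: 60.0
grasp_force: 88.2
```

Emit:
jog_arm:
  steps:
    - [-1,0,0,0,0,0,-0.1]
    - [-1,0,0,0,0,0,-0.1]
    - [-1,0,0,0,0,0,-0.1]
    - [-1,0,0,0,0,0,-0.08]
    - [-1,0,0,0,0,0,0]

```text
time: 5.58
tool_pos: [601.4, -188.1, 174.5]
tcp_rot: [[-0.996, -0.087, -0.001], [-0.087, 0.996, 0.0], [0.001, 0.0, -1.0]]
wrist_force: [-0.4, -0.9, -4.6]
finger_gap: 60.1
grasp_force: 88.2
```

Emit:
jog_arm:
  steps:
    - [-1,0.0025,0.025,0,0,0,0]
    - [-1,0.0025,0.033,0,0,0,0]
    - [-1,0.0025,0.033,0,0,0,0]
    - [-1,0.0025,0.033,0,0,0,0]
    - [-1,0.0025,0.033,0,0,0,0]

```text
time: 6.0
tool_pos: [575.5, -31.6, 174.4]
tcp_rot: [[-0.997, -0.079, -0.0], [-0.079, 0.997, 0.0], [0.0, 0.0, -1.0]]
wrist_force: [1.6, -0.0, -4.9]
finger_gap: 60.1
grasp_force: 88.7
```

Emit:
jog_arm:
  steps:
    - [-1,0.0025,0.033,0,0,0,0]
    - [-1,0.0025,0.033,0,0,0,0]
    - [-1,0.0025,0.033,0,0,0,0]
    - [-1,0.0025,0.033,0,0,0,0]
    - [-1,0.0025,0.033,0,0,0,0]

```text
time: 6.42
tool_pos: [549.3, 132.0, 174.5]
tcp_rot: [[-0.997, -0.08, -0.0], [-0.08, 0.997, -0.0], [0.0, -0.0, -1.0]]
wrist_force: [1.2, -0.0, -4.8]
finger_gap: 59.8
grasp_force: 88.7
```

Emit:
jog_arm:
  steps:
    - [-1,0.0025,0.033,0,0,0,0]
    - [-1,0.0025,0.025,0,0,0,0]
    - [-1,0.0025,0.018,0,0,0,0]
    - [-1,0.0025,0.009,0,0,0,0]
    - [-1,0.0025,0.002,0,0,0,0]

```text
time: 6.83
tool_pos: [529.8, 217.4, 174.3]
tcp_rot: [[-0.997, -0.083, -0.0], [-0.083, 0.997, 0.0], [0.0, 0.0, -1.0]]
wrist_force: [1.4, -1.6, -3.6]
finger_gap: 60.1
grasp_force: 88.7
```

Run:
```python
from h import *
for k in range(3):
    s,im=snap('w9');print(s['time'],s['tool_pos'],s['wrist_force'],disc(im,s,s['tool_pos'][2]+28.5)[1:])
R=s['tcp_rot'];print(R.round(4),np.degrees(np.arctan2(R[1,0],R[0,0])),s['joints'],s['finger_gap'])
cv2.imwrite('pics/w9b.png',cv2.resize(im[60:330,110:400,::-1],None,fx=2,fy=2,interpolation=cv2.INTER_CUBIC))
```

```text
6.8333 [529.83624214 217.43077272 174.33811976] [ 1.36908146 -1.63529763 -3.6469289 ] (((527.3533935546875, 216.68673706054688), (49.63960647583008, 50.3225212097168), 102.7613754272461), array([  2.51358057,  -0.56980592, 174.33833589]))
6.8833 [529.38726793 216.56050942 174.18866599] [-1.17022316 -0.06997207 -5.33346314] (((526.9443359375, 215.8494415283203), (49.65179443359375, 50.191402435302734), 105.54582977294922), array([  2.34700836,  -0.45708178, 174.1908365 ]))
6.9333 [529.72632768 215.70690861 174.18082874] [ 0.56793149  0.51596708 -4.2524829 ] (((527.2725219726562, 215.0015869140625), (49.63447952270508, 50.26899337768555), 104.9673843383789), array([  2.37448913,  -0.39241512, 174.18291407]))
[[-9.966e-01 -8.300e-02 -7.000e-04]
 [-8.300e-02  9.966e-01 -7.000e-04]
 [ 7.000e-04 -6.000e-04 -1.000e+00]] -175.2410684717098 [ 3.84298183e-01  3.33527654e-01  1.80187711e+00 -4.32643674e-04
  1.00707933e+00 -1.26932606e+00] 60.271216029616326
```

View pics/w9b.png

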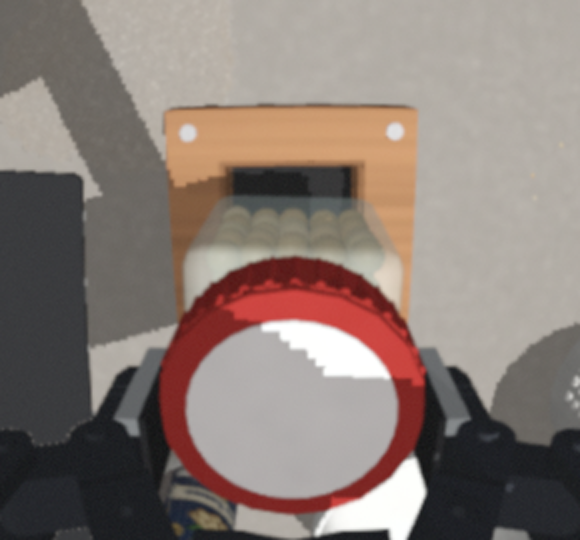

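The jar hangs square over the well. The near screws are at crop (188,133) and (395,131), the jar's bottom edge runs from about (219,200) to (352,197), and the lid is centred near 292. I'll compute the alignment.

Run:
```python
from h import *
s,im=snap('w10');print(s['tool_pos'])
q,p=screws(im,s,[(204,126),(307,125)])
d=p[1]-p[0];yaw=np.arctan2(d[1],d[0]);print(q,p,np.linalg.norm(d),np.degrees(yaw))
u=d/np.linalg.norm(d);n=np.array([u[1],-u[0],0]);c=p.mean(0)+n*49.1;print('holder',c,'tool',s['tcp_rot'].T@(c-s['tool_pos']))
zb=s['tool_pos'][2]-81+5.5
b=cast('wrist',np.array([(219,200),(352,197)])/2+[110,60],zb,s);e=b[1]-b[0];print('jar edge',b,np.linalg.norm(e),np.degrees(np.arctan2(e[1],e[0])),'tool',(s['tcp_rot'].T@(b.mean(0)-s['tool_pos'])))
print('lid',disc(im,s,s['tool_pos'][2]+28.5)[2])
```

```text
[530.14307881 215.24956377 174.2508271 ]
[[203.95983755 125.72991877]
 [307.43619861 124.83128671]] [[483.59475259 161.38630374  37.        ]
 [474.60734356 259.36885435  37.        ]] 98.39387047089848 95.24076701126481
holder [527.99579337 214.86242938  37.        ] tool [ 2.12008192e+00 -1.24735707e-01  1.37251739e+02]
jar edge [[502.0986758  184.91133907  98.7508271 ]
 [496.82043205 234.86781937  98.7508271 ]] 50.23454767864458 96.0313140656509 tool [30.9925521  -2.76486039 75.51341202]
lid [  2.45475894  -0.39564857 174.25204098]
```

Emit:
jog_arm:
  steps:
    - [-1,0,0.0005,0.01,0,0,-0.006]
    - [-1,0,0,0.018,0,0,0]
    - [-1,0,0,0.017,0,0,0]
    - [-1,0,0,0.01,0,0,0]
    - [-1,0,0,0.005,0,0,0]

```text
time: 7.45
tool_pos: [529.5, 215.5, 112.3]
tcp_rot: [[-0.996, -0.089, -0.003], [-0.089, 0.996, -0.001], [0.003, -0.001, -1.0]]
wrist_force: [0.3, 1.0, -0.4]
finger_gap: 60.1
grasp_force: 89.1
```

Emit:
jog_arm:
  steps:
    - [-1,0,0,0.004,0,0,0]
    - [-1,0,0,0.004,0,0,0]
    - [-1,0,0,0.004,0,0,0]
    - [-1,0,0,0.004,0,0,0]
    - [-1,0,0,0,0,0,0]

```text
time: 7.87
tool_pos: [529.7, 216.3, 97.4]
tcp_rot: [[-0.996, -0.09, -0.001], [-0.09, 0.996, -0.001], [0.001, -0.001, -1.0]]
wrist_force: [0.5, -0.6, -4.6]
finger_gap: 60.3
grasp_force: 89.1
```

Emit:
jog_arm:
  steps:
    - [-1,0,0,0.004,0,0,0]
    - [-1,0,0,0.004,0,0,0]
    - [-1,0,0,0.003,0,0,0]
    - [-1,0,0,0.002,0,0,0]
    - [-1,0,0,0.001,0,0,0]

```text
time: 8.28
tool_pos: [530.4, 216.7, 85.4]
tcp_rot: [[-0.996, -0.09, -0.0], [-0.09, 0.996, -0.0], [0.0, -0.0, -1.0]]
wrist_force: [-7.7, -4.1, 23.5]
finger_gap: 60.2
grasp_force: 92.0
```

Emit:
jog_arm:
  steps:
    - [-1,0,0,0.001,0,0,0]
    - [-1,0,0,0.001,0,0,0]
    - [-1,0,0,0,0,0,0]
    - [-1,0,0,0,0,0,0]
    - [-1,0,0,0,0,0,0]

```text
time: 8.7
tool_pos: [530.7, 216.7, 85.4]
tcp_rot: [[-0.996, -0.09, 0.001], [-0.09, 0.996, 0.0], [-0.001, 0.0, -1.0]]
wrist_force: [-10.5, -5.3, 32.6]
finger_gap: 60.0
grasp_force: 93.0
```

The jar is home: TCP z is 85.4 against 85.5 expected, with firm floor contact. I'll ease the press and side load, then unscrew about 1.40 rad around the lid centre.

Emit:
jog_arm:
  steps:
    - [-1,0.001,-0.0005,-0.002,0,0,0]
    - [-1,0.001,-0.0003,-0.002,0,0,0]
    - [-1,0,0,0,0,0,0]
    - [-1,0,0,0,0,0,0]
    - [-1,0,0,0,0,0,0]

```text
time: 9.12
tool_pos: [528.8, 215.9, 86.2]
tcp_rot: [[-0.996, -0.089, 0.001], [-0.089, 0.996, 0.0], [-0.001, 0.0, -1.0]]
wrist_force: [1.1, 0.0, -1.9]
finger_gap: 60.1
grasp_force: 89.3
```

Emit:
jog_arm:
  steps:
    - [-1,0,0.0003,0,0,0,-0.09]
    - [-1,0,0.0003,0,0,0,-0.09]
    - [-1,0,0.0003,0,0,0,-0.09]
    - [-1,0,0.0003,0,0,0,-0.09]
    - [-1,0,0.0003,0,0,0,-0.09]

```text
time: 9.53
tool_pos: [529.2, 217.2, 86.3]
tcp_rot: [[-0.845, -0.535, 0.002], [-0.535, 0.845, 0.001], [-0.002, -0.001, -1.0]]
wrist_force: [3.4, -0.9, -1.7]
finger_gap: 60.1
grasp_force: 89.3
```

Emit:
jog_arm:
  steps:
    - [-1,0,0.0003,0.001,0,0,-0.09]
    - [-1,0,0.0003,0.001,0,0,-0.09]
    - [-1,0,0.0003,0,0,0,-0.09]
    - [-1,0,0.0003,0,0,0,-0.09]
    - [-1,0,0.0003,0,0,0,-0.09]

```text
time: 9.95
tool_pos: [529.1, 218.4, 85.7]
tcp_rot: [[-0.51, -0.86, 0.004], [-0.86, 0.51, 0.001], [-0.003, -0.003, -1.0]]
wrist_force: [3.0, -4.0, 10.0]
finger_gap: 59.9
grasp_force: 90.6
```

Emit:
jog_arm:
  steps:
    - [-1,0,0.0003,0,0,0,-0.09]
    - [-1,0,0.0003,0,0,0,-0.09]
    - [-1,0,0.0003,0,0,0,-0.09]
    - [-1,0,0.0003,0,0,0,-0.09]
    - [-1,0,0,0,0,0,-0.04]

```text
time: 10.37
tool_pos: [527.9, 218.9, 85.7]
tcp_rot: [[-0.115, -0.993, 0.004], [-0.993, 0.115, 0.001], [-0.001, -0.004, -1.0]]
wrist_force: [2.0, -3.2, 9.6]
finger_gap: 59.8
grasp_force: 90.6
```

Emit:
jog_arm:
  steps:
    - [-1,0,0,0,0,0,0]
    - [-1,0,0,0,0,0,0]
    - [-1,0,0,0,0,0,0]
    - [-1,0,0,0,0,0,0]
    - [-1,0,0,0,0,0,0]

```text
time: 10.78
tool_pos: [528.1, 219.0, 85.6]
tcp_rot: [[-0.12, -0.993, 0.004], [-0.993, 0.12, 0.001], [-0.001, -0.004, -1.0]]
wrist_force: [3.2, -2.1, 8.8]
finger_gap: 60.1
grasp_force: 90.4
```

Run:
```python
from h import *
s,im=snap('w11');R=s['tcp_rot'];y=np.degrees(np.arctan2(R[1,0],R[0,0]))
print(s['tool_pos'],y,'turn',np.radians(y+174.88),s['wrist_force'],s['moment'],s['joints'])
print('lid',disc(im,s,s['tool_pos'][2]+28.5)[1:])
cv2.imwrite('pics/w11b.png',cv2.resize(im[60:330,110:400,::-1],None,fx=2,fy=2,interpolation=cv2.INTER_CUBIC))
```

```text
[528.08688638 218.97833593  85.57248627] -96.86671251399456 turn 1.3615887269356846 [ 3.18291506 -2.12733506  8.84550446] [-0.45612252 -0.63975743 -0.1237035 ] [ 3.90878986e-01  4.48093014e-01  1.86653244e+00 -9.55231853e-04
  8.22813268e-01 -2.63021585e+00]
lid (((527.6380615234375, 216.1519012451172), (49.642242431640625, 50.29292678833008), 4.856653690338135), array([ 2.9813077 ,  0.44706734, 85.56723975]))
```

View pics/w11b.png

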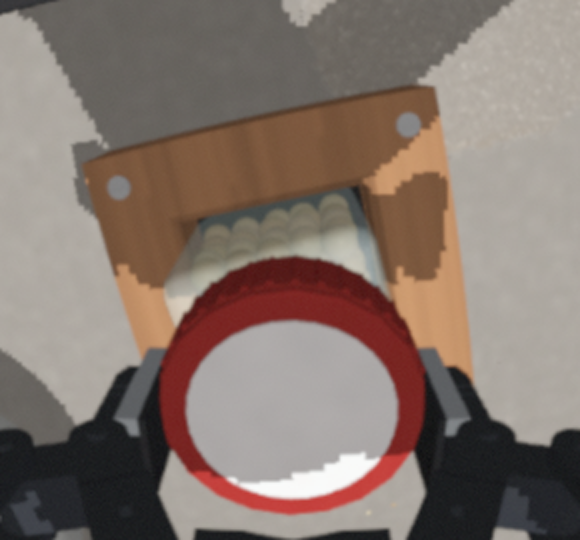

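The lid has turned about 1.36 rad and the jar still sits square and deep in the well. Now a slow straight lift, with a check on the load.

Emit:
jog_arm:
  steps:
    - [-1,0,0,-0.003,0,0,0]
    - [-1,0,0,-0.003,0,0,0]
    - [-1,0,0,-0.003,0,0,0]
    - [-1,0,0,-0.002,0,0,0]
    - [-1,0,0,0,0,0,0]

```text
time: 11.25
tool_pos: [525.7, 218.7, 95.6]
tcp_rot: [[-0.119, -0.993, -0.0], [-0.993, 0.119, 0.0], [-0.0, 0.0, -1.0]]
wrist_force: [1.9, 0.3, 1.2]
finger_gap: 60.3
grasp_force: 89.6
```

The load is near zero, so the lid is free. I'll continue up.

Emit:
jog_arm:
  steps:
    - [-1,0,0,-0.004,0,0,0]
    - [-1,0,0,-0.006,0,0,0]
    - [-1,0,0,-0.008,0,0,0]
    - [-1,0,0,-0.01,0,0,0]
    - [-1,0,0,-0.01,0,0,0]

```text
time: 11.67
tool_pos: [525.8, 218.7, 134.4]
tcp_rot: [[-0.119, -0.993, -0.0], [-0.993, 0.119, 0.0], [-0.0, 0.0, -1.0]]
wrist_force: [-0.5, -0.1, 0.2]
finger_gap: 59.9
grasp_force: 89.4
```

Emit:
jog_arm:
  steps:
    - [-1,0,0,-0.004,0,0,0]
    - [-1,0,0,0,0,0,0]
    - [-1,0,0,0,0,0,0]
    - [-1,0,0,0,0,0,0]
    - [-1,0,0,0,0,0,0]

```text
time: 12.08
tool_pos: [525.5, 218.5, 136.8]
tcp_rot: [[-0.119, -0.993, -0.001], [-0.993, 0.119, -0.0], [0.0, 0.001, -1.0]]
wrist_force: [-0.2, 0.3, -0.5]
finger_gap: 60.3
grasp_force: 89.5
```

Run:
```python
from h import *
s,im=snap('w12');_,sc=snap('s12','scene');s2=arm.observe();print(s['tool_pos'],s2['tool_pos'],s['wrist_force'],s['tcp_rot'].round(3))
cv2.imwrite('pics/c12.png',np.vstack([im[84:384,56:456,::-1],cv2.resize(sc[130:220,220:340,::-1],(400,300),interpolation=cv2.INTER_CUBIC)]))
```

```text
[525.50873907 218.49197058 136.80966364] [525.58105709 218.50542396 136.80659832] [-0.17698766  0.29363628 -0.54116007] [[-0.119 -0.993 -0.001]
 [-0.993  0.119 -0.   ]
 [ 0.     0.001 -1.   ]]
```

View pics/c12.png

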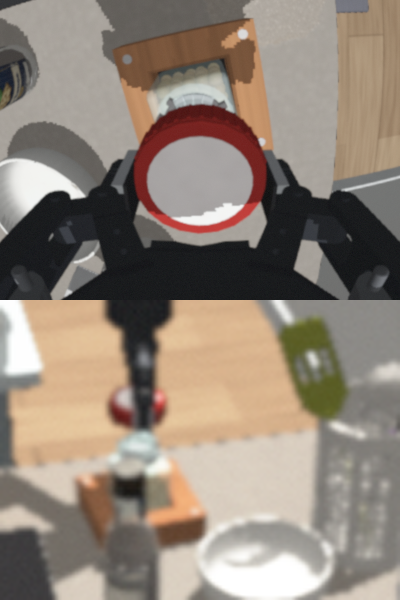

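The lid is held level above the open jar: the neck is visible at about (205,100) and there is a clear gap in the scene view. The jar is still in the wooden holder, and the bowl and sauce bottle are in place.

```bash
python3 -c "
from bench import arm;print(arm.hand_in())"
```

```text
the job is handed in; nothing more can be done
None
```

The jar is home in the wooden holder, and its lid was unscrewed about 1.36 rad (arm turn) and is held level about 3 cm above the open rim. I handed the job in at about 12 s, and no verdict came back.

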